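Slide the filings tray home under the bench sander and lock it

ROBOT

A 6-joint arm with a two-finger parallel gripper is mounted at the origin on the work surface. World frame = base frame: x ahead of the robot, y to its left, z up, the work surface at z = 0. Lengths are in mm, angles in rad, forces in N, time in s.
With the tool pointing down it reaches from about 250 to 775 mm from the base axis. Payload 4 kg.
Tool frame: the origin (TCP) lies on the mounting face of the last link; the fingertips stand 173 mm ahead of it and the grasp point (between the pads) lies 155 mm ahead of it (bot.pinch_z is the z of the grasp point in the tool frame, in mm); z points along the fingers, x is the direction in which the jaws open and shut, and the axes are right-handed (so a half turn about z gives the same grasp; the last joint's range is limited). The gripper opens to 85 mm and grips with 20 to 120 N. Pads are 22 mm wide; open, the fingers measure 114 mm over their backs; the gripper's body (76 mm by 85 mm) begins 54 mm behind the grasp point. The pads swing forward as they close: fully open they stand 13 mm farther back than shut.
Start: joints at [1.008, 0.087, 1.371, -0, 1.684, -0.103], TCP at [244.075, 492.877, 404.741] pointing down, gripper open.
Joint ranges: [-3.1, 3.1], [-0.76, 2.03], [0.27, 2.55], [-1.08, 4.22], [0.17, 2.65], [-2.57, 2.57]. Speed limits (rad/s): [2.79, 2.79, 3.14, 3.14, 3.14, 3.14].

INTERFACE

Orientations are given as a unit quaternion [x, y, z, w].
In Python, from cell import bot gives the robot as it stands.
- The arm moves only by the tool jog_arm, never from a script. Its argument "rows" is one flat list of numbers, 7 for each row, row after row: the turn, a rotation vector about the world's x, y, z in rad, then the shift along the world's x, y, z in mm, then the opening, from 0 (shut) to 1 (fully open). In form: [wx, wy, wz, dx, dy, dz, claw, wx, wy, wz, dx, dy, dz, claw, ...]. A call has exactly 8 rows; each row is the pose to reach, as a shift and turn from the pose commanded when the call began; what a row does not reach only later rows make up. A row lasts 1/12 s, in which the tool goes at most 41.7 mm and 7.16 degrees, less where a joint would pass 70% of its speed; a pose out of reach is approached as far as the arm can. A call with a gripper value outside its range is refused whole. The fingers move at their own pace and stop on an object; the grip force is fixed at half the most. Time passes only in rows, so rows that repeat a pose let the fingers close, or fill a call up. It gives the time, the measured TCP pose, the force and the opening at its end, in the units of the state.
- bot.observe(): the state, without advancing time (a new reading comes with each control period).
- bot.snapshot(name): name is "scene" or "top"; returns (picture, depth): 384x512x3 uint8, red, green, blue; 384x512 float32, mm along the optical axis (not along the pixel's ray), 0 where there is no reading.
- bot.get_calibration(name): a dict with "vfov" (degrees; the focal length in pixels is half the picture's height over the tangent of half this angle, whatever the lens; pixels are square), "cx", "cy" (the principal point, pixels), "xyz" and "rotation" of the camera in the world. Camera axes: x right, y up, looking along -z (the intrinsics and any distortion apply to the point x, -y, -z); pixel columns grow to the right and rows downward; lengths in mm; the calibration is good to about 2 mm. A picture is of the moment at which its call begins. get_calibration takes no time and is no camera call.
- bot.job_done(): hands the job in, once; it reports no verdict.
The state is a dict: "time_s": time; "qpos": joint angles; "joint_velocities": joint speeds; "joint_torque": joint torques, N m; "eef_pos": TCP position; "orientation": TCP orientation; "contact_force": force on the tool from outside, world axes, zero at the start; "torque": the same for the moment, N m; "grip_width": finger opening in mm.
Only numpy, scipy, OpenCV 4.12 (cv2) and the standard library are available. Lean on these libraries where they do the work, as an engineer would, in place of code of your own. Each camera call takes 0.05 s, during which the arm holds its last target.

TASK

Slide the loose filings tray all the way into the bay under the belt sander, feeling for the hidden guide rails and keeping the push on the machine gentle (never above 30 N), until its yellow front plate is flush with the machine's front. Then swing the red lock lever fully over to the rear and let go. Leave the other things on the bench where they are.

Things in the scene. Friction and masses are not known exactly. Their poses are not given: they have to be found in the camera images.
- tray: Loose filings tray on the bench, 0.15 to 0.3 kg, slides flat: open grey box 150 mm long (x), 90 wide (y), 40 high; at one end a yellow front plate 196 wide, 58 high, 6 thick, with a black handle before it. Origin: bench height, under the middle of the plate's rear face, which comes to rest on the sander. +x: from the plate along the box, the way it goes in; z up.
- tray_grip (a point): Where to hold the tray, from above: its upright black handle fin, 36 mm long along the tray's x, 12 mm thick along the tray's y (grip across this), foot 6 mm and top 66 mm above the bench. The point lies at x = -78 mm, y = 0 of the tray, 46 mm above the bench. A neck 12 mm wide joins fin and plate, 25 to 45 mm above the bench.
- tray_nose (a point): Middle of the tray's leading end wall, which goes in first: x = 150 mm, y = 0, 20 mm up in the tray's frame. The box's outer sides are at y = +45 and -45 mm.
- sander: Belt sander fixed to the bench, green base 200 mm deep (x), 250 wide (y), 76 high; belt unit and motor stand on its -y side, up to 165 mm above the bench. Origin: bench height, under the middle of its front face. +x points into the bay, z up. Tray fully home: plate on the front face, tray origin at x = 0 here, axes parallel, its y equal to the guides' setting within 2 mm.
- bay_mouth (a point): Middle of the bay's mouth in the sander's front face, 27 mm above the bench. The mouth is 172 mm wide (86 mm to either side in the sander's y) and 54 mm high; the bench is the bay's floor. The mouth is much wider than the tray; guide rails hidden inside fix the tray's true line.
- bay_throat (a point): 45 mm behind the mouth's middle. Two steel rails along x, 93 mm apart, are clamped as a pair at an unknown sideways setting, up to 27 mm off the middle in +y or -y. The +y rail (inner face 46.5 mm + setting) begins 8 mm behind the mouth; the -y rail, 16 mm thick with a square end, only here. A tray nosed in 20 to 40 mm can be moved in +y to touch the +y rail, then slid along it.
- lock (a joint): Red tray-lock lever, 60 mm long, on a grey block on top of the sander's base, pivot at x = 60, y = +75 mm of the sander, 98 mm above the bench. 0: leaning to the sander's front (unlocked, start); 1.0 rad: leaning to its rear (locked), at its stop. It turns about a line along the sander's y and stays where it is left; a few newtons at the tip move it.
- lock_tip (a point): Centre of the red ball (26 mm across) at the tip of the lock lever, about 151 mm above the bench. From unlocked to locked it moves 58 mm in the sander's +x direction, rising 7 mm in mid-arc.
- clamp: bystander: dark steel C-clamp lying flat, about 85 x 140 x 16 mm
- square: bystander: try square lying flat, wooden stock 100 x 22 x 14 mm and steel blade 160 mm
- pot: bystander: white plastic pot, 66 mm across, 55 mm high
- marker: bystander: red marker pen with white cap, about 130 mm long, 16 mm thick
- brass_bar: bystander: brass square bar 220 x 25 x 25 mm
- hammer: bystander: hammer lying on the bench
- offcut: bystander: brass offcut 70 x 30 x 30 mm

How it is judged:
By the outcome, as a careful person would: the job done as asked, in the order asked, and still so for the second after the job is handed in, with the robot touching nothing.
It also fails if it takes over 72 s, if anything falls off the work surface, if the arm or the gripper's body presses on something with over 40 N, if the wrist force passes 120 N, or if a joint passes its speed limit or range.

## Working session

There is one attempt and no reset: what is moved stays moved. The work goes in short steps, Python scripts to look and compute and a tool call to move; the robot and the scene stay as the last step left them, time stands still between calls to the robot, and variables do not carry over. Pictures are saved under pics/ and viewed, and the job is handed in when it is done.

Besides the shell and the picture viewer there is one more tool, called after "Request:" as name(argument=value, ...) on one line, values as JSON. jog_arm: Moves the arm, as the interface text tells. Its arguments: {"type":"object","properties":{"rows":{"type":"array"}},"required":["rows"]}

```bash
mkdir -p pics; cat > h.py <<'E'
import numpy as np, cv2
from cell import bot
def snap(n,f):
    p,d=bot.snapshot(n); cv2.imwrite(f'pics/{f}.png',p[:,:,::-1]); np.save(f'pics/{f}.npy',d); return p,d
def cal(n):
    c=bot.get_calibration(n); f=192/np.tan(np.radians(c['vfov'])/2); return c,f
def world(n,u,v,d):
    c,f=cal(n); R=np.array(c['rotation']); 
    u=np.asarray(u,float);v=np.asarray(v,float);d=np.asarray(d,float)
    pc=np.stack([(u-c['cx'])/f*d,-(v-c['cy'])/f*d,-d],-1)
    return pc@R.T+np.array(c['xyz'])
E
python3 - <<'E'
from h import *
for n in('scene','top'):
    print(bot.get_calibration(n)); p,d=snap(n,n+'0')
print(bot.observe())
E
```

```text
{'vfov': 54.26202464215615, 'cx': 252.85710914179893, 'cy': 190.6273495994362, 'xyz': array([1009.46102359, -502.27211465,  979.94741666]), 'rotation': array([0.32429538, 0.11220428, 0.31014337, 0.88659675])}
{'vfov': 55.56689481277544, 'cx': 259.7691841882295, 'cy': 183.4473783314518, 'xyz': array([ 322.471215  ,   39.0658643 , 1122.53145487]), 'rotation': array([-0.0874736 ,  0.08892856,  0.71889127, -0.68383874])}
{'time_s': 0.1, 'qpos': array([ 1.00790930e+00,  8.79305614e-02,  1.37213523e+00,  2.41654759e-05,
        1.68361550e+00, -1.03080222e-01]), 'joint_velocities': array([-0.00047421, -0.00071493, -0.00495893, -0.00108036,  0.00076858,
        0.00109592]), 'joint_torque': array([ 2.86837261e-03, -3.53014719e+01, -3.14217353e+01, -9.03026330e-05,
        7.96902808e-03, -4.43048393e-06]), 'eef_pos': array([244.01454995, 492.7967388 , 403.61247957]), 'orientation': array([ 8.49638452e-01,  5.27364589e-01, -9.44505878e-04,  4.45713858e-04]), 'contact_force': array([-0.1861794 , -0.07421886, -0.47377271]), 'torque': array([ 0.02218211, -0.01535498,  0.00329983]), 'grip_width': 85.38982789683294}
```

Rotation is a quaternion; fix the helper. View the pictures.

```bash
sed -i "s/R=np.array(c\['rotation'\])/R=Rot.from_quat(c['rotation']).as_matrix()/; 1a from scipy.spatial.transform import Rotation as Rot" h.py; grep -n Rot h.py
```

```text
2:from scipy.spatial.transform import Rotation as Rot
9:    c,f=cal(n); R=Rot.from_quat(c['rotation']).as_matrix();
```

View pics/scene0.png

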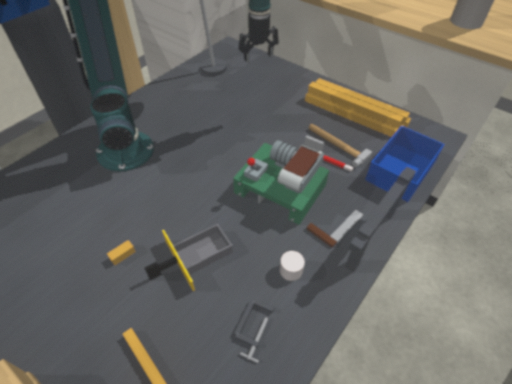

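View pics/top0.png

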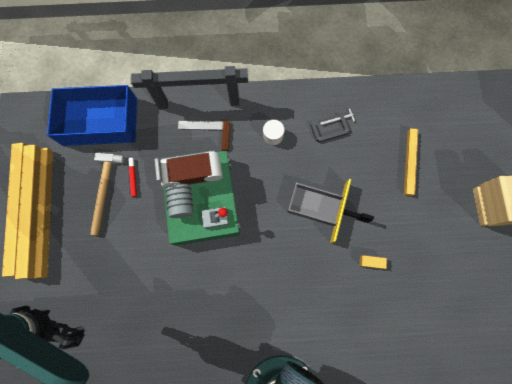

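Top view: the sander's front faces image right (world -y), and the lever ball is at (222,212). The tray plate runs from (349,181) to (334,241), and the fin is at about (365,217). Next I measure with depth.

```bash
cat > m.py <<'E'
from h import *
import sys
def meas(n,tag):
    p=cv2.imread(f'pics/{tag}.png')[:,:,::-1]; d=np.load(f'pics/{tag}.npy')
    v,u=np.mgrid[:384,:512]; W=world(n,u,v,d); hsv=cv2.cvtColor(np.ascontiguousarray(p),cv2.COLOR_RGB2HSV)
    return p,d,W,hsv
def rect(P):
    return cv2.minAreaRect(P[:,:2].astype(np.float32))
E
python3 - <<'E'
from m import *
for n in('top','scene'):
    p,d,W,h=meas(n,n+'0'); H,S,V=[h[...,i].astype(int) for i in range(3)]; z=W[...,2]
    ok=d>0
    bench=ok&(S<60)&(abs(z)<15); print(n,'bench z',np.median(z[bench]), 'z at tray region')
    g=ok&(H>55)&(H<85)&(S>90)&(z>60)&(z<90)&(abs(W[...,0]-450)<350)
    P=W[g]; print('green',len(P),np.median(P[:,2]),rect(P), P[:,:2].min(0),P[:,:2].max(0))
    y=ok&(H>18)&(H<35)&(S>130)&(z>15)&(z<70)&(W[...,0]>150)
    l,lab,st,c=cv2.connectedComponentsWithStats(y.astype(np.uint8))
    for i in range(1,l):
        if st[i,4]>15:
            Q=W[lab==i]; print('yel',st[i],c[i].round(),Q[:,2].max().round(1),rect(Q))
    r=ok&((H<8)|(H>172))&(S>150)&(z>100)
    P=W[r]; print('red',len(P),P.mean(0),P.min(0),P.max(0))
E
```

```text
top bench z -0.8371232378642617 z at tray region
green 2700 75.00048750607084 ((562.4848022460938, 212.8176727294922), (250.0547332763672, 200.02252197265625), 6.642827033996582) [428.04267674  99.80217548] [698.2420374  315.22373125]
yel [405 129  13  66 578] [411. 162.] 30.6 ((652.4552001953125, -452.5999755859375), (27.714502334594727, 218.36354064941406), 78.59649658203125)
yel [   2  143   48  136 4071] [ 28. 213.] 70.0 ((555.982666015625, 732.842041015625), (410.24127197265625, 93.14976501464844), 2.821648359298706)
yel [331 179  20  64 280] [340. 211.] 63.7 ((502.5654296875, -211.31671142578125), (13.19886302947998, 195.73439025878906), 70.12975311279297)
yel [360 256  26  13 267] [373. 262.] 35.8 ((348.5249938964844, -291.4169616699219), (70.72185516357422, 29.888591766357422), 80.46245574951172)
red 703 [610.12637254 212.92669494 163.02185561] [484.48929909 125.14253126 128.2108489 ] [659.66541786 281.14527495 168.91850844]
scene bench z 0.4177829575622809 z at tray region
green 1494 76.18173402747414 ((565.7256469726562, 207.15367126464844), (248.9138946533203, 198.28701782226562), 5.875985145568848) [434.01614435  98.8623605 ] [699.35831014 316.9348284 ]
yel [ 306   80  104   54 1844] [356. 108.] 70.0 ((563.5382080078125, 729.0562744140625), (416.7613220214844, 107.26438903808594), 4.901574611663818)
yel [162 230  32  59 239] [178. 260.] 63.7 ((504.9100341796875, -209.593017578125), (12.701918601989746, 194.30699157714844), 70.11660766601562)
yel [108 241  25  22 268] [120. 251.] 35.5 ((349.0728454589844, -294.58953857421875), (69.4858627319336, 32.094547271728516), 80.48799133300781)
yel [123 329  43  55 694] [143. 358.] 29.4 ((629.9227294921875, -450.6914978027344), (24.66187858581543, 166.9727020263672), 78.3634262084961)
red 34 [500.56179556 129.59088467 158.93594773] [491.76357334 120.92883647 149.53490145] [507.44406585 138.85324636 164.77993729]
```

```bash
python3 - <<'E'
import cv2
a=cv2.imread('pics/top0.png')[140:270,140:400]; cv2.imwrite('pics/tc.png',cv2.resize(a,None,fx=3,fy=3,interpolation=cv2.INTER_CUBIC))
a=cv2.imread('pics/scene0.png')[120:300,100:340]; cv2.imwrite('pics/sc.png',cv2.resize(a,None,fx=3,fy=3,interpolation=cv2.INTER_CUBIC))
E
```

```text
(no output)
```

View pics/tc.png

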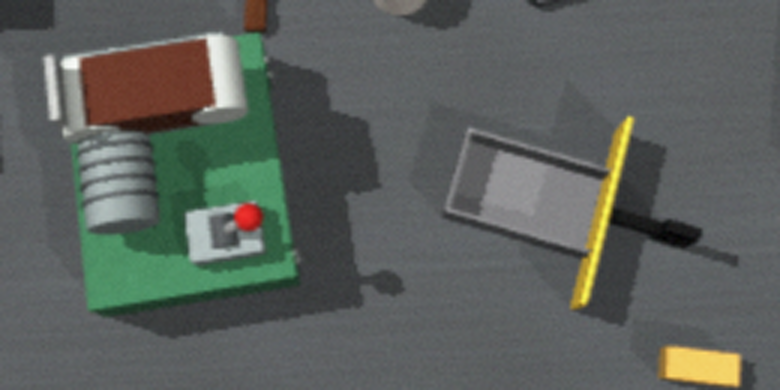

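View pics/sc.png

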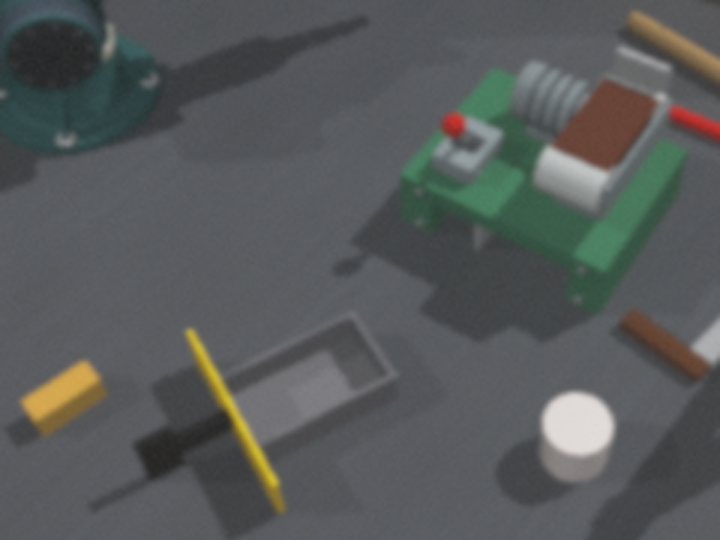

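```bash
python3 - <<'E'
from m import *
for n in('top','scene'):
    p,d,W,h=meas(n,n+'0'); H,S,V=[h[...,i].astype(int) for i in range(3)]; z=W[...,2]
    roi=(abs(W[...,0]-490)<150)&(abs(W[...,1]+230)<150)&(d>0)
    f=roi&(z>55)&(z<75)&(V<70)&(S<140); P=W[f]; print(n,'fin',len(P),P.mean(0),rect(P) if len(P)>4 else '')
    y=roi&(H>18)&(H<35)&(S>130)&(z>54)&(W[...,0]>400)&(z<75); P=W[y]
    print('platetop',len(P),P.mean(0),rect(P))
    b=roi&(z>34)&(z<48)&(S<60)&(W[...,0]>400)&(V>60); P=W[b]; print('rim',len(P),rect(P))
    g=roi|True
    r=(d>0)&((H<8)|(H>172))&(S>130)&(z>120)&(abs(W[...,0]-500)<40)&(abs(W[...,1]-135)<40); P=W[r]
    # sphere fit R=13
    from scipy.optimize import least_squares
    s=least_squares(lambda c:np.linalg.norm(P-c,axis=1)-13,P.mean(0)-[0,0,8],loss='soft_l1').x; print('ball',len(P),s)
    # rail
c,f=cal('scene')
R=Rot.from_quat(c['rotation']).as_matrix()
p,d,W,h=meas('scene','scene0')
for v in range(190,208,2):
    print(v,[(u,*W[v,u].round().astype(int),h[v,u,1],h[v,u,2]) for u in range(254,268,2)])
E
```

```text
top fin 57 [ 478.04572052 -277.97606862   64.21272968] ((478.118896484375, -278.82464599609375), (36.18317794799805, 12.432232856750488), 71.99855041503906)
platetop 138 [ 500.31918688 -207.00655321   57.87525013] ((503.6222229003906, -208.38006591796875), (6.5345635414123535, 195.72821044921875), 70.32283782958984)
rim 149 ((529.8594360351562, -135.02545166015625), (145.37368774414062, 90.61980438232422), 70.1130142211914)
ball 65 [496.75813826 136.3700195  149.53509282]
scene fin 66 [ 481.35383206 -282.11621099   63.56383195] ((480.2486572265625, -281.55047607421875), (34.33109664916992, 10.932846069335938), 75.20025634765625)
platetop 136 [ 509.90820435 -213.7058994    58.51785337] ((504.2442626953125, -211.42344665527344), (6.517045021057129, 194.31199645996094), 70.28353118896484)
rim 208 ((513.8193359375, -183.15383911132812), (245.44741821289062, 92.53892517089844), 70.22725677490234)
ball 38 [496.06468404 134.52876384 150.71177368]
190 [(254, np.int64(531), np.int64(108), np.int64(63), np.uint8(86), np.uint8(80)), (256, np.int64(539), np.int64(108), np.int64(70), np.uint8(92)
[... 4155 characters left out ...]
p.int64(562), np.int64(123), np.int64(0), np.uint8(11), np.uint8(72)), (266, np.int64(568), np.int64(126), np.int64(3), np.uint8(18), np.uint8(72))]
206 [(254, np.int64(542), np.int64(94), np.int64(3), np.uint8(17), np.uint8(73)), (256, np.int64(545), np.int64(101), np.int64(-2), np.uint8(22), np.uint8(70)), (258, np.int64(550), np.int64(106), np.int64(-3), np.uint8(21), np.uint8(72)), (260, np.int64(556), np.int64(108), np.int64(0), np.uint8(15), np.uint8(70)), (262, np.int64(563), np.int64(111), np.int64(3), np.uint8(18), np.uint8(71)), (264, np.int64(567), np.int64(116), np.int64(1), np.uint8(14), np.uint8(71)), (266, np.int64(572), np.int64(121), np.int64(0), np.uint8(18), np.uint8(72))]
```

Both cameras agree to a few mm:

| Item | Value |
|---|---|
| Fin | ≈ (478.7, -280.5) |
| Tray yaw | ≈ 70.2° |
| Sander front | ≈ (574, 113), yaw ≈ 96.6° |
| +y rail inner face, seen in the mouth | sander y ≈ 28.6, so setting ≈ -18 |

Moving over the fin.

Request:
jog_arm(rows=[0,0,-0.06,10,-32,-4,1,0,0,-0.12,20,-64,-8,1,0,0,-0.18,30,-96,-12,1,0,0,-0.24,40,-128,-16,1,0,0,-0.3,50,-160,-20,1,0,0,-0.36,60,-192,-24,1,0,0,-0.42,70,-224,-28,1,0,0,-0.48,80,-256,-32,1])

```text
time_s: 0.77
eef_pos: [324.0, 235.3, 372.1]
orientation: [0.951, 0.309, -0.0, 0.0]
contact_force: [-0.2, 0.4, 0.0]
grip_width: 85.2
```

Request:
jog_arm(rows=[0,0,-0.06,10,-32,-4,1,0,0,-0.12,20,-64,-8,1,0,0,-0.18,30,-96,-12,1,0,0,-0.24,40,-128,-16,1,0,0,-0.3,50,-160,-20,1,0,0,-0.36,60,-192,-24,1,0,0,-0.42,70,-224,-28,1,0,0,-0.48,80,-256,-32,1])

```text
time_s: 1.43
eef_pos: [403.9, -20.8, 340.2]
orientation: [0.997, 0.074, -0.0, -0.0]
contact_force: [0.7, 0.5, 0.4]
grip_width: 85.6
```

Request:
jog_arm(rows=[0,0,-0.06,9,-35,-4,1,0,0,-0.12,18,-70,-8,1,0,0,-0.18,27,-105,-12,1,0,0,-0.24,36,-140,-16,1,0,0,-0.3,45,-175,-20,1,0,0,-0.36,54,-210,-24,1,0,0,-0.43,64,-238,-28,1,0,0,-0.496,74.6,-261.4,-32,1])

```text
time_s: 2.1
eef_pos: [478.5, -282.9, 307.7]
orientation: [0.985, -0.174, -0.001, -0.0]
contact_force: [-0.4, 0.3, -0.3]
grip_width: 85.3
```

```bash
python3 - <<'E'
from m import *
for n in('top','scene'): snap(n,n+'1')
o=bot.observe(); print(o['eef_pos'],Rot.from_quat(o['orientation']).as_matrix().round(3),o['contact_force'],o['time_s'])
a=cv2.imread('pics/top1.png')[140:270,250:450]; b=cv2.imread('pics/scene1.png')[190:320,90:290]
cv2.imwrite('pics/c1.png',cv2.resize(np.hstack([a,b]),None,fx=2,fy=2,interpolation=cv2.INTER_CUBIC))
p,d,W,h=meas('top','top1'); 
E
```

```text
[ 478.96289031 -283.59730565  306.60475172] [[ 0.94  -0.342 -0.002]
 [-0.342 -0.94   0.001]
 [-0.002  0.    -1.   ]] [-0.07042301  0.76689157 -0.1634268 ] 2.2
```

View pics/c1.png

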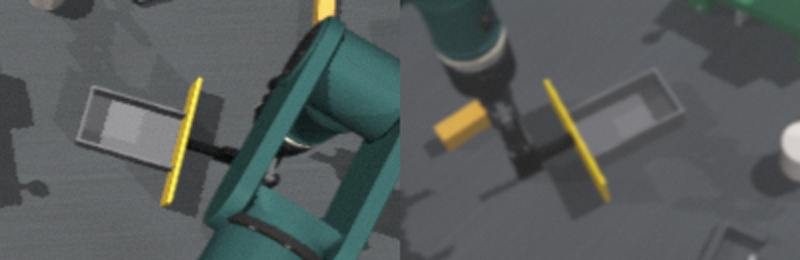

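Request:
jog_arm(rows=[0,0,0,0,0,0,1,0,0,0,0,0,-20,1,0,0,0,0,0,-40,1,0,0,0,0,0,-60,1,0,0,0,0,0,-80,1,0,0,0,0,0,-95,1,0,0,0,0,0,-106,1,0,0,0,0,0,-106,1])

```text
time_s: 2.87
eef_pos: [477.6, -278.7, 200.1]
orientation: [0.985, -0.171, -0.002, -0.001]
contact_force: [-1.1, 0.0, -0.9]
grip_width: 85.3
```

```bash
python3 - <<'E'
from m import *
snap('scene','scene2')
o=bot.observe(); print(o['eef_pos'],o['contact_force'],o['time_s'])
b=cv2.imread('pics/scene2.png')[190:320,90:290]
cv2.imwrite('pics/c2.png',cv2.resize(b,None,fx=4,fy=4,interpolation=cv2.INTER_CUBIC))
E
```

```text
[ 478.19070347 -279.31911378  201.77214497] [0.13874984 0.33103848 0.10742675] 2.9167
```

View pics/c2.png

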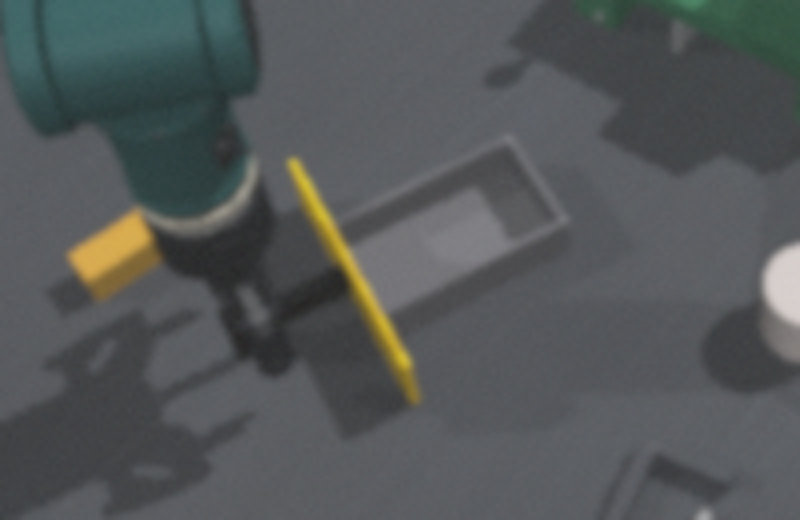

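The fingers straddle the fin at crop (260,330) with no contact. Closing.

Request:
jog_arm(rows=[0,0,0,0,0,0,0,0,0,0,0,0,0,0,0,0,0,0,0,0,0,0,0,0,0,0,0,0,0,0,0,0,0,0,0,0,0,0,0,0,0,0,0,0,0,0,0,0,0,0,0,0,0,0,0,0])

```text
time_s: 3.58
eef_pos: [478.7, -280.6, 203.2]
orientation: [0.985, -0.172, 0.0, 0.0]
contact_force: [-0.4, -0.2, 1.9]
grip_width: 11.6
```

```bash
python3 - <<'E'
from m import *
for n in('top','scene'):
    snap(n,n+'3')
    p,d,W,h=meas(n,n+'3'); H,S,V=[h[...,i].astype(int) for i in range(3)]; z=W[...,2]
    y=(H>18)&(H<35)&(S>130)&(z>54)&(W[...,0]>400)&(abs(W[...,1]+230)<150)&(z<75); P=W[y]
    print('platetop',len(P),P.mean(0),rect(P))
    g=(d>0)&(H>55)&(H<85)&(S>90)&(z>60)&(z<90)&(abs(W[...,0]-560)<200)&(W[...,1]>80)
    P=W[g]; print(rect(P))
    # front edge fit: per bins along x min y
    L=[]
    for x in np.arange(450,680,6):
        q=P[(abs(P[:,0]-x)<3)]
        if len(q)>3: L.append((x,np.sort(q[:,1])[:1].mean()))
    L=np.array(L); print('front edge slope deg',np.degrees(np.arctan(cv2.fitLine(L.astype(np.float32),cv2.DIST_HUBER,0,.01,.01).ravel()[1]/cv2.fitLine(L.astype(np.float32),cv2.DIST_HUBER,0,.01,.01).ravel()[0])), cv2.fitLine(L.astype(np.float32),cv2.DIST_HUBER,0,.01,.01).ravel()[2:])
o=bot.observe(); print(o['eef_pos'],o['contact_force'],o['time_s'],o['grip_width'],Rot.from_quat(o['orientation']).as_matrix().round(3))
E
```

```text
platetop 139 [ 503.73424355 -208.2991708    57.62206554] ((504.8155212402344, -208.56793212890625), (6.881009578704834, 192.8743896484375), 70.25859832763672)
((562.9714965820312, 212.82266235351562), (250.88938903808594, 199.60951232910156), 6.502374649047852)
front edge slope deg 6.3932734 [573.6     113.99712]
platetop 137 [ 510.79802029 -214.10167417   58.73668577] ((505.0417175292969, -211.86534118652344), (6.344192981719971, 193.22787475585938), 70.43956756591797)
((564.699462890625, 207.8680877685547), (247.67324829101562, 201.03993225097656), 6.64518404006958)
front edge slope deg 6.586321 [563.1524  109.94169]
[ 478.70221325 -280.65607932  203.14058804] [-1.12811001  0.00856692  3.55628453] 3.6833 10.869922749375725 [[ 0.941 -0.338  0.   ]
 [-0.338 -0.941 -0.   ]
 [ 0.     0.    -1.   ]]
```

```bash
python3 - <<'E'
from m import *
O=np.array([574.8,112.3]);a=np.radians(96.55);ex=np.array([np.cos(a),np.sin(a)]);ey=np.array([-ex[1],ex[0]])
p,d,W,h=meas('top','top0')
z=W[...,2]; m=((z>6)&(d>0)&(z<120)&(W[...,0]>150)).astype(np.uint8)
l,lab,st,c=cv2.connectedComponentsWithStats(m)
for i in range(1,l):
    if st[i,4]>25:
        Q=W[lab==i]; xs=(Q[:,:2]-O)@ex; ys=(Q[:,:2]-O)@ey
        print(c[i].round(), 'world',Q.min(0).round(),Q.max(0).round(),'sander x',xs.min().round(),xs.max().round(),'y',ys.min().round(),ys.max().round())
E
```

```text
[ 90. 114.] world [767. 430.   6.] [944. 673.  94.] sander x 276.0 534.0 y -416.0 -229.0
[159.  98.] world [882. 325.   6.] [916. 357. 119.] sander x 174.0 207.0 y -364.0 -331.0
[233.  95.] world [883.  87.   7.] [916. 117. 120.] sander x -64.0 -31.0 y -337.0 -304.0
[333. 127.] world [ 737. -291.    6.] [ 849. -145.   20.] sander x -427.0 -281.0 y -228.0 -129.0
[207. 204.] world [428.  99.   6.] [829. 315. 120.] sander x -20.0 202.0 y -262.0 126.0
[273. 132.] world [737. -52.   6.] [802.  12.  61.] sander x -186.0 -121.0 y -210.0 -145.0
[411. 162.] world [ 545. -489.    6.] [ 764. -419.   31.] sander x -618.0 -525.0 y -122.0 93.0
[ 27. 212.] world [352. 677.   6.] [760. 788.  76.] sander x 560.0 677.0 y -259.0 155.0
[102. 188.] world [469. 463.   6.] [730. 552.  31.] sander x 332.0 448.0 y -204.0 58.0
[132. 178.] world [586. 420.   6.] [710. 449.  20.] sander x 303.0 319.0 y -172.0 -47.0
[490. 204.] world [ 435. -727.    6.] [ 566. -635.  120.] sander x -818.0 -729.0 y 96.0 230.0
[332. 208.] world [ 411. -296.    6.] [596. -49.  70.] sander x -395.0 -154.0 y 2.0 195.0
[373. 262.] world [ 329. -327.    6.] [ 367. -255.   36.] sander x -411.0 -338.0 y 249.0 294.0
```

Gripped at 11 mm. Path is clear of the pot (nearest sander y -145). Now slide and rotate to line up in front of the mouth, at sander y ≈ -27.

Request:
jog_arm(rows=[0,0,0.02,6,6,0,0,0,0,0.05,15,15,0,0,0,0,0.08,25,25,0,0,0,0,0.11,35,35,0,0,0,0,0.14,45,45,0,0,0,0,0.17,55,55,0,0,0,0,0.2,65,65,0,0,0,0,0.23,75,75,0,0])

```text
time_s: 4.35
eef_pos: [554.9, -204.3, 203.2]
orientation: [0.998, -0.055, 0.0, 0.0]
contact_force: [-2.2, -4.3, 4.4]
grip_width: 11.2
```

Request:
jog_arm(rows=[0,0,0.03,10,10,0,0,0,0,0.06,20,20,0,0,0,0,0.1,32,32,0,0,0,0,0.14,45,45,0,0,0,0,0.18,58,58,0,0,0,0,0.21,70,68,0,0,0,0,0.229,76,75,0,0,0,0,0.229,76,75,0,0])

```text
time_s: 5.02
eef_pos: [631.5, -127.5, 202.9]
orientation: [0.998, 0.059, 0.001, -0.001]
contact_force: [1.0, -0.1, 4.2]
grip_width: 11.1
```

```bash
cat > st.py <<'E'
from m import *
O=np.array([574.8,112.3]);a=np.radians(96.55);ex=np.array([np.cos(a),np.sin(a)]);ey=np.array([-ex[1],ex[0]])
def report(k,pics=True):
    o=bot.observe(); R=Rot.from_quat(o['orientation']).as_matrix(); e=o['eef_pos'][:2]-O
    F=o['contact_force']
    print('tool sander x,y',(e@ex).round(1),(e@ey).round(1),'z',o['eef_pos'][2].round(1),'tray yaw',(np.degrees(np.arctan2(R[1,0],R[0,0]))+90).round(2),'F sander',(F[:2]@ex).round(1),(F[:2]@ey).round(1),F[2].round(1),'T',o['torque'].round(2),'w',o['grip_width'].round(1),'t',o['time_s'].round(2))
    if not pics: return
    for n in('top','scene'):
        snap(n,n+k); p,d,W,h=meas(n,n+k); H,S,V=[h[...,i].astype(int) for i in range(3)]; z=W[...,2]
        y=(H>18)&(H<35)&(S>130)&(z>52)&(W[...,0]>400)&(abs(W[...,1]+100)<250)&(z<75)
        P=W[y]; r=rect(P); print(n,'plate sander', ((np.array(r[0])-O)@ex).round(1),((np.array(r[0])-O)@ey).round(1),r[1],r[2])
    A=cv2.imread(f'pics/top{k}.png')[100:270,130:380]; B=cv2.imread(f'pics/scene{k}.png')[120:290,120:370]
    cv2.imwrite(f'pics/c{k}.png',cv2.resize(np.hstack([A,B]),None,fx=1.6,fy=1.6,interpolation=cv2.INTER_CUBIC))
E
python3 -c "
from st import *
report('4')"
```

```text
Traceback (most recent call last):
  File "st.py", line 6, in report
    print('tool sander x,y',(e@ex).round(1),(e@ey).round(1),'z',o['eef_pos'][2].round(1),'tray yaw',(np.degrees(np.arctan2(R[1,0],R[0,0]))+90).round(2),'F sander',(F[:2]@ex).round(1),(F[:2]@ey).round(1),F[2].round(1),'T',o['torque'].round(2),'w',o['grip_width'].round(1),'t',o['time_s'].round(2))
                                                                                                                                                                                                                                                      ^^^^^^^^^^^^^^^^^^^^^
AttributeError: 'float' object has no attribute 'round'
```

```bash
sed -i "s/o\['grip_width'\].round(1)/round(o['grip_width'],1)/; s/o\['time_s'\].round(2)/round(o['time_s'],2)/" st.py
python3 -c "
from st import *
report('4')"
```

```text
tool sander x,y -244.7 -29.0 z 202.9 tray yaw 96.81 F sander -0.2 -0.9 4.2 T [ 0.16 -0.04 -0.  ] w 11.1 t 5.02
top plate sander -168.0 -52.1 (143.26019287109375, 6.283285140991211) 6.897916316986084
scene plate sander -171.9 -76.1 (100.1664047241211, 6.927953243255615) 6.774287223815918
```

View pics/c4.png

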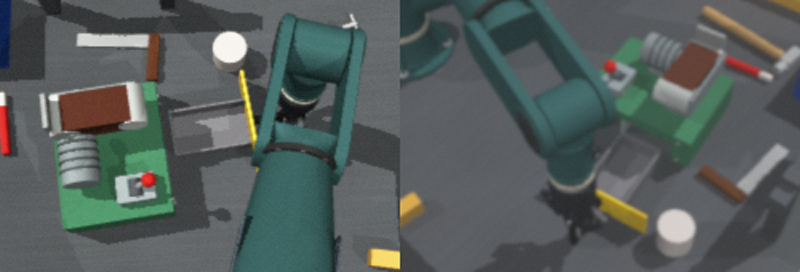

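The tray is aligned and nose-on to the mouth, at sander y ≈ -27, clear of the pot. Nosing in.

Request:
jog_arm(rows=[0,0,0,-0.3,3,0,0,0,0,0,-0.7,6,0,0,0,0,0,-1,9,0,0,0,0,0,-1.4,12,0,0,0,0,0,-1.7,15,0,0,0,0,0,-2.1,18,0,0,0,0,0,-2.4,21,0,0,0,0,0,-2.8,24,0,0])

```text
time_s: 5.78
eef_pos: [626.7, -107.2, 203.3]
orientation: [0.998, 0.057, 0.0, 0.001]
contact_force: [0.7, -5.2, 4.4]
grip_width: 11.3
```

Request:
jog_arm(rows=[0,0,0,-0.3,3,0,0,0,0,0,-0.7,6,0,0,0,0,0,-1,9,0,0,0,0,0,-1.4,12,0,0,0,0,0,-1.7,15,0,0,0,0,0,-2.1,18,0,0,0,0,0,-2.4,20,0,0,0,0,0,-2.4,20,0,0])

```text
time_s: 6.45
eef_pos: [624.3, -86.9, 203.2]
orientation: [0.998, 0.057, 0.0, 0.001]
contact_force: [1.6, -3.5, 4.9]
grip_width: 11.3
```

```bash
python3 -c "
from st import *
report('5')"
```

```text
tool sander x,y -203.5 -26.4 z 203.2 tray yaw 96.51 F sander -3.7 -1.2 4.9 T [-0.33 -0.07 -0.01] w 11.3 t 6.45
top plate sander -127.3 -58.4 (133.64303588867188, 6.062126159667969) 6.762569904327393
scene plate sander -131.0 -73.3 (98.6694107055664, 8.928234100341797) 7.308797836303711
```

View pics/c5.png

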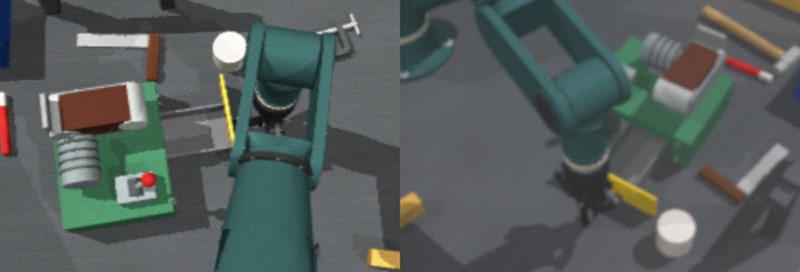

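Nose is about 25 mm in. Now feel sideways toward +y.

Request:
jog_arm(rows=[0,0,0,-0.7,-0.1,0,0,0,0,0,-1.4,-0.2,0,0,0,0,0,-2.1,-0.2,0,0,0,0,0,-2.8,-0.3,0,0,0,0,0,-3.5,-0.4,0,0,0,0,0,-4.2,-0.5,0,0,0,0,0,-4.9,-0.6,0,0,0,0,0,-5,-0.6,0,0])

```text
time_s: 7.22
eef_pos: [619.6, -86.7, 202.9]
orientation: [0.998, 0.057, 0.0, -0.001]
contact_force: [5.3, 1.0, 4.5]
grip_width: 11.5
```

```bash
python3 -c "
from st import *
report('',0)"
```

```text
tool sander x,y -202.8 -21.8 z 202.9 tray yaw 96.53 F sander 0.3 -5.4 4.5 T [ 0.52 -0.67 -0.35] w 11.5 t 7.22
```

Request:
jog_arm(rows=[0,0,0,-0.4,0,0,0,0,0,0,-0.8,-0.1,0,0,0,0,0,-1.2,-0.1,0,0,0,0,0,-1.5,-0.2,0,0,0,0,0,-1.8,-0.2,0,0,0,0,0,-2,-0.2,0,0,0,0,0,-2,-0.2,0,0,0,0,0,-2,-0.2,0,0])

```text
time_s: 7.88
eef_pos: [617.5, -87.2, 202.8]
orientation: [0.998, 0.057, 0.0, -0.0]
contact_force: [4.0, 0.7, 4.9]
grip_width: 11.3
```

```bash
python3 -c "
from st import *
report('',0)"
```

```text
tool sander x,y -203.0 -19.7 z 202.8 tray yaw 96.53 F sander 0.2 -4.0 4.9 T [ 0.6  -0.67 -0.37] w 11.3 t 7.88
```

Request:
jog_arm(rows=[0,0,0,-0.3,0,0,0,0,0,0,-0.6,-0.1,0,0,0,0,0,-0.9,-0.1,0,0,0,0,0,-1.2,-0.1,0,0,0,0,0,-1.5,-0.2,0,0,0,0,0,-1.5,-0.2,0,0,0,0,0,-1.5,-0.2,0,0,0,0,0,-1.5,-0.2,0,0])

```text
time_s: 8.55
eef_pos: [616.0, -87.5, 202.9]
orientation: [0.998, 0.057, 0.0, -0.0]
contact_force: [4.3, 1.7, 5.7]
grip_width: 11.3
```

```bash
python3 -c "
from st import *
report('',0)"
```

```text
tool sander x,y -203.2 -18.2 z 202.9 tray yaw 96.53 F sander 1.2 -4.5 5.7 T [ 0.54 -0.63 -0.4 ] w 11.3 t 8.55
```

Request:
jog_arm(rows=[0,0,0,-0.3,0,0,0,0,0,0,-0.6,-0.1,0,0,0,0,0,-0.9,-0.1,0,0,0,0,0,-1.2,-0.1,0,0,0,0,0,-1.5,-0.2,0,0,0,0,0,-1.5,-0.2,0,0,0,0,0,-1.5,-0.2,0,0,0,0,0,-1.5,-0.2,0,0])

```text
time_s: 9.22
eef_pos: [614.5, -87.7, 202.9]
orientation: [0.998, 0.057, 0.0, -0.0]
contact_force: [4.9, 1.2, 5.1]
grip_width: 11.2
```

```bash
python3 -c "
from st import *
report('',0)"
```

```text
tool sander x,y -203.3 -16.7 z 202.9 tray yaw 96.52 F sander 0.6 -5.0 5.1 T [ 0.55 -0.66 -0.32] w 11.2 t 9.22
```

Request:
jog_arm(rows=[0,0,0,-0.3,0,0,0,0,0,0,-0.6,-0.1,0,0,0,0,0,-0.9,-0.1,0,0,0,0,0,-1.2,-0.1,0,0,0,0,0,-1.5,-0.2,0,0,0,0,0,-1.5,-0.2,0,0,0,0,0,-1.5,-0.2,0,0,0,0,0,-1.5,-0.2,0,0])

```text
time_s: 9.88
eef_pos: [613.2, -88.1, 203.0]
orientation: [0.998, 0.057, 0.001, 0.0]
contact_force: [5.2, 1.0, 5.4]
grip_width: 11.5
```

```bash
python3 -c "
from st import *
report('',0)"
```

```text
tool sander x,y -203.4 -15.2 z 203.0 tray yaw 96.49 F sander 0.4 -5.3 5.4 T [ 0.48 -0.74 -0.58] w 11.5 t 9.88
```

Request:
jog_arm(rows=[0,0,0,-0.3,0,0,0,0,0,0,-0.6,-0.1,0,0,0,0,0,-0.9,-0.1,0,0,0,0,0,-1.2,-0.1,0,0,0,0,0,-1.5,-0.2,0,0,0,0,0,-1.5,-0.2,0,0,0,0,0,-1.5,-0.2,0,0,0,0,0,-1.5,-0.2,0,0])

```text
time_s: 10.55
eef_pos: [611.8, -88.4, 203.0]
orientation: [0.998, 0.056, 0.001, 0.0]
contact_force: [6.7, 0.9, 4.1]
grip_width: 11.2
```

```bash
python3 -c "
from st import *
report('6')"
```

```text
tool sander x,y -203.6 -13.9 z 203.0 tray yaw 96.44 F sander 0.2 -6.7 4.1 T [ 0.47 -0.8  -0.82] w 11.2 t 10.55
top plate sander -127.7 -40.9 (139.84307861328125, 6.176743507385254) 5.691636562347412
scene plate sander -131.1 -60.7 (102.19947814941406, 8.614274978637695) 5.325191497802734
```

View pics/c6.png

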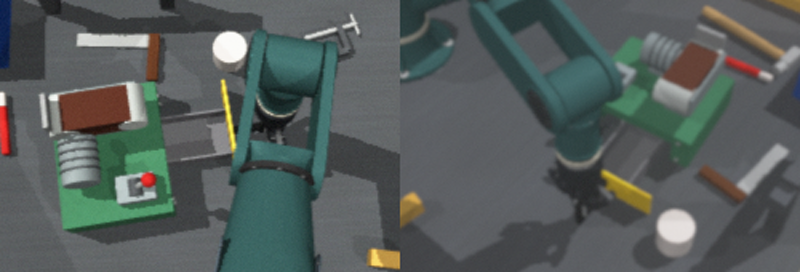

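Contact felt: Tz grew from -0.35 to -0.82, Fy rose, and the tray yawed about 1° in the grip. So the rail was touched at tool y ≈ -16, giving setting ≈ -17.5, which matches the vision estimate of -18. Back off to the guide line and restore yaw.

Request:
jog_arm(rows=[0,0,0.003,0.5,0.1,0,0,0,0,0.006,1,0.1,0,0,0,0,0.009,1.5,0.2,0,0,0,0,0.012,2,0.2,0,0,0,0,0.015,2.5,0.3,0,0,0,0,0.018,3,0.3,0,0,0,0,0.018,3.2,0.4,0,0,0,0,0.018,3.2,0.4,0,0])

```text
time_s: 11.32
eef_pos: [614.0, -88.0, 203.0]
orientation: [0.998, 0.065, -0.001, -0.0]
contact_force: [0.7, 1.1, 8.0]
grip_width: 11.3
```

```bash
python3 -c "
from st import *
report('7')"
```

```text
tool sander x,y -203.5 -16.1 z 203.0 tray yaw 97.41 F sander 1.0 -0.8 8.0 T [ 0.37 -0.2  -1.2 ] w 11.3 t 11.32
top plate sander -127.3 -42.3 (138.0612335205078, 6.190087795257568) 6.0883259773254395
scene plate sander -130.6 -62.3 (102.59851837158203, 8.098586082458496) 6.334390163421631
```

Request:
jog_arm(rows=[0,0,0,-0.2,2,0,0,0,0,0,-0.4,4,0,0,0,0,0,-0.7,6,0,0,0,0,0,-0.9,8,0,0,0,0,0,-1.1,10,0,0,0,0,0,-1.4,12,0,0,0,0,0,-1.6,14,0,0,0,0,0,-1.8,16,0,0])

```text
time_s: 12.08
eef_pos: [613.4, -74.1, 203.3]
orientation: [0.998, 0.065, 0.001, 0.003]
contact_force: [6.3, -6.8, 4.4]
grip_width: 11.6
```

```bash
python3 -c "
from st import *
report('8')"
```

```text
tool sander x,y -189.6 -17.1 z 203.3 tray yaw 97.4 F sander -7.5 -5.5 4.4 T [-0.52 -0.8  -0.86] w 11.6 t 12.08
top plate sander -114.1 -48.9 (126.57069396972656, 5.872907638549805) 6.448529243469238
scene plate sander -117.8 -64.4 (100.9751205444336, 8.997456550598145) 6.493675708770752
```

Request:
jog_arm(rows=[0,0,0,-0.1,1,0,0,0,0,0,-0.2,2,0,0,0,0,0,-0.3,3,0,0,0,0,0,-0.4,4,0,0,0,0,0,-0.5,5,0,0,0,0,0,-0.6,6,0,0,0,0,0,-0.7,7,0,0,0,0,0,-0.8,7,0,0])

```text
time_s: 12.85
eef_pos: [612.6, -67.0, 203.3]
orientation: [0.998, 0.065, 0.001, 0.003]
contact_force: [6.7, -6.3, 4.0]
grip_width: 11.3
```

```bash
python3 -c "
from st import *
report('',0)"
```

```text
tool sander x,y -182.5 -17.1 z 203.3 tray yaw 97.41 F sander -7.0 -5.9 4.0 T [-0.52 -0.84 -0.92] w 11.3 t 12.85
```

Request:
jog_arm(rows=[0,0,0,0.2,1,0,0,0,0,0,0.2,2,0,0,0,0,0,0.1,3,0,0,0,0,0,0,4,0,0,0,0,0,-0.1,5,0,0,0,0,0,-0.2,6,0,0,0,0,0,-0.3,7,0,0,0,0,0,-0.4,8,0,0])

```text
time_s: 13.52
eef_pos: [612.1, -59.2, 203.3]
orientation: [0.998, 0.065, 0.001, 0.003]
contact_force: [6.3, -7.0, 4.7]
grip_width: 11.3
```

```bash
python3 -c "
from st import *
report('',0)"
```

```text
tool sander x,y -174.6 -17.5 z 203.3 tray yaw 97.41 F sander -7.6 -5.5 4.7 T [-0.56 -0.72 -0.84] w 11.3 t 13.52
```

Request:
jog_arm(rows=[0,0,0,-0.1,1,0,0,0,0,0,-0.2,2,0,0,0,0,0,-0.3,3,0,0,0,0,0,-0.4,4,0,0,0,0,0,-0.5,5,0,0,0,0,0,-0.6,6,0,0,0,0,0,-0.7,7,0,0,0,0,0,-0.8,8,0,0])

```text
time_s: 14.18
eef_pos: [611.3, -51.2, 203.3]
orientation: [0.998, 0.065, 0.001, 0.003]
contact_force: [5.9, -6.9, 4.8]
grip_width: 11.2
```

```bash
python3 -c "
from st import *
report('9')"
```

```text
tool sander x,y -166.6 -17.6 z 203.3 tray yaw 97.41 F sander -7.5 -5.1 4.8 T [-0.49 -0.75 -0.86] w 11.2 t 14.18
top plate sander -91.1 -58.4 (113.2569351196289, 6.166925430297852) 6.719569206237793
scene plate sander -94.6 -65.4 (99.30536651611328, 7.001857757568359) 6.509393692016602
```

Nose is at 61 mm, past the -y rail's end, with the push at about 7.5 N. Continue.

Request:
jog_arm(rows=[0,0,0,0,2,0,0,0,0,0,-0.2,4,0,0,0,0,0,-0.4,6,0,0,0,0,0,-0.6,8,0,0,0,0,0,-0.8,10,0,0,0,0,0,-1,12,0,0,0,0,0,-1.3,14,0,0,0,0,0,-1.5,16,0,0])

```text
time_s: 14.95
eef_pos: [609.8, -35.2, 203.3]
orientation: [0.998, 0.065, 0.001, 0.003]
contact_force: [5.1, -6.0, 5.6]
grip_width: 11.5
```

```bash
python3 -c "
from st import *
report('',0)"
```

```text
tool sander x,y -150.5 -17.9 z 203.3 tray yaw 97.42 F sander -6.5 -4.4 5.6 T [-0.54 -0.69 -0.8 ] w 11.5 t 14.95
```

Request:
jog_arm(rows=[0,0,0,0,2,0,0,0,0,0,-0.2,4,0,0,0,0,0,-0.4,6,0,0,0,0,0,-0.6,8,0,0,0,0,0,-0.8,10,0,0,0,0,0,-1.1,12,0,0,0,0,0,-1.4,14,0,0,0,0,0,-1.6,16,0,0])

```text
time_s: 15.62
eef_pos: [608.2, -19.2, 203.3]
orientation: [0.998, 0.065, 0.001, 0.003]
contact_force: [4.8, -6.6, 5.9]
grip_width: 11.4
```

```bash
python3 -c "
from st import *
report('a')"
```

```text
tool sander x,y -134.4 -18.2 z 203.3 tray yaw 97.43 F sander -7.1 -4.0 5.9 T [-0.47 -0.67 -0.78] w 11.4 t 15.62
top plate sander -58.7 -71.1 (83.48571014404297, 5.5469512939453125) 6.721338272094727
scene plate sander -61.5 -66.8 (95.60735321044922, 8.426295280456543) 7.556684494018555
```

Request:
jog_arm(rows=[0,0,0,-0.2,2,0,0,0,0,0,-0.4,4,0,0,0,0,0,-0.6,6,0,0,0,0,0,-0.8,8,0,0,0,0,0,-1,10,0,0,0,0,0,-1.2,12,0,0,0,0,0,-1.5,14,0,0,0,0,0,-1.7,16,0,0])

```text
time_s: 16.38
eef_pos: [606.5, -3.2, 203.3]
orientation: [0.998, 0.065, 0.001, 0.003]
contact_force: [4.8, -6.7, 5.5]
grip_width: 11.4
```

Request:
jog_arm(rows=[0,0,0,-0.2,2,0,0,0,0,0,-0.4,4,0,0,0,0,0,-0.6,6,0,0,0,0,0,-0.8,8,0,0,0,0,0,-1,10,0,0,0,0,0,-1.2,12,0,0,0,0,0,-1.5,14,0,0,0,0,0,-1.7,16,0,0])

```text
time_s: 17.05
eef_pos: [604.8, 12.8, 203.3]
orientation: [0.998, 0.065, 0.001, 0.003]
contact_force: [4.5, -6.4, 5.5]
grip_width: 11.3
```

```bash
python3 -c "
from st import *
report('b')"
```

```text
tool sander x,y -102.3 -18.4 z 203.3 tray yaw 97.44 F sander -6.9 -3.7 5.5 T [-0.43 -0.57 -0.67] w 11.3 t 17.05
top plate sander -26.4 -93.7 (42.334476470947266, 5.523280143737793) 7.076029300689697
scene plate sander -28.8 -68.2 (92.776123046875, 10.458196640014648) 8.751729965209961
```

Request:
jog_arm(rows=[0,0,0,-0.2,2,0,0,0,0,0,-0.4,4,0,0,0,0,0,-0.6,6,0,0,0,0,0,-0.8,8,0,0,0,0,0,-1,10,0,0,0,0,0,-1.2,12,0,0,0,0,0,-1.4,13,0,0,0,0,0,-1.5,14,0,0])

```text
time_s: 17.82
eef_pos: [603.3, 26.8, 203.3]
orientation: [0.998, 0.065, 0.001, 0.003]
contact_force: [4.8, -6.0, 6.4]
grip_width: 11.2
```

```bash
python3 -c "
from st import *
report('c')"
```

```text
tool sander x,y -88.2 -18.5 z 203.3 tray yaw 97.44 F sander -6.5 -4.0 6.4 T [-0.43 -0.55 -0.69] w 11.2 t 17.82
top plate sander -10.7 -110.2 (0.37727728486061096, 5.60475492477417) 86.17729187011719
scene plate sander -15.5 -70.4 (89.50942993164062, 7.912825584411621) 5.3285231590271
```

View pics/cc.png

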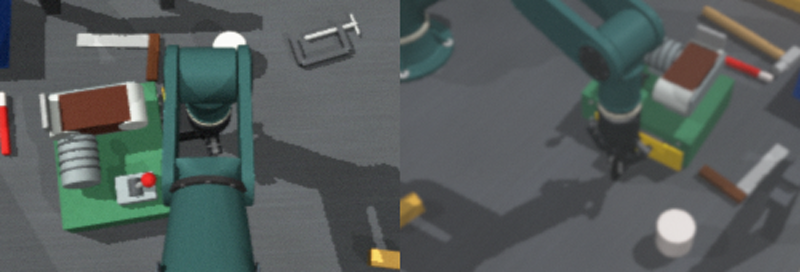

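Request:
jog_arm(rows=[0,0,0,-0.1,1,0,0,0,0,0,-0.2,2,0,0,0,0,0,-0.3,3,0,0,0,0,0,-0.4,4,0,0,0,0,0,-0.5,5,0,0,0,0,0,-0.6,5.5,0,0,0,0,0,-0.7,6,0,0,0,0,0,-0.7,6.5,0,0])

```text
time_s: 18.58
eef_pos: [602.6, 33.2, 203.3]
orientation: [0.998, 0.065, 0.001, 0.003]
contact_force: [4.4, -7.1, 6.4]
grip_width: 11.2
```

```bash
python3 -c "
from st import *
report('',0)"
```

```text
tool sander x,y -81.7 -18.6 z 203.3 tray yaw 97.44 F sander -7.6 -3.6 6.4 T [-0.45 -0.56 -0.63] w 11.2 t 18.58
```

Request:
jog_arm(rows=[0,0,0,0,0.4,0,0,0,0,0,-0.1,0.8,0,0,0,0,0,-0.1,1.2,0,0,0,0,0,-0.2,1.6,0,0,0,0,0,-0.2,2,0,0,0,0,0,-0.2,2.2,0,0,0,0,0,-0.2,2.4,0,0,0,0,0,-0.2,2.4,0,0])

```text
time_s: 19.25
eef_pos: [602.4, 35.6, 203.3]
orientation: [0.998, 0.065, 0.001, 0.003]
contact_force: [4.4, -6.6, 7.4]
grip_width: 11.3
```

```bash
python3 -c "
from st import *
report('',0)"
```

```text
tool sander x,y -79.3 -18.6 z 203.3 tray yaw 97.45 F sander -7.0 -3.6 7.4 T [-0.45 -0.65 -0.73] w 11.3 t 19.25
```

Request:
jog_arm(rows=[0,0,0,0,0.2,0,0,0,0,0,0,0.4,0,0,0,0,0,-0.1,0.6,0,0,0,0,0,-0.1,0.8,0,0,0,0,0,-0.1,1,0,0,0,0,0,-0.1,1.2,0,0,0,0,0,-0.2,1.4,0,0,0,0,0,-0.2,1.4,0,0])

```text
time_s: 19.92
eef_pos: [602.2, 37.1, 203.3]
orientation: [0.998, 0.065, 0.001, 0.003]
contact_force: [4.2, -6.2, 6.0]
grip_width: 11.2
```

```bash
python3 -c "
from st import *
report('',0)"
```

```text
tool sander x,y -77.9 -18.6 z 203.3 tray yaw 97.44 F sander -6.7 -3.5 6.0 T [-0.43 -0.56 -0.74] w 11.2 t 19.92
```

Request:
jog_arm(rows=[0,0,0,0,0.2,0,0,0,0,0,0,0.4,0,0,0,0,0,-0.1,0.6,0,0,0,0,0,-0.1,0.8,0,0,0,0,0,-0.1,1,0,0,0,0,0,-0.1,1,0,0,0,0,0,-0.1,1,0,0,0,0,0,-0.1,1,0,0])

```text
time_s: 20.58
eef_pos: [602.1, 37.7, 203.3]
orientation: [0.998, 0.065, 0.001, 0.003]
contact_force: [4.1, -7.2, 5.9]
grip_width: 11.0
```

```bash
python3 -c "
from st import *
report('d')"
```

```text
tool sander x,y -77.3 -18.6 z 203.3 tray yaw 97.43 F sander -7.6 -3.3 5.9 T [-0.63 -0.6  -0.72] w 11.0 t 20.58
top plate sander -46.0 583.9 (0.0, 0.0) 0.0
scene plate sander -4.8 -19.0 (192.14622497558594, 10.90092658996582) 6.506446838378906
```

View pics/cd.png

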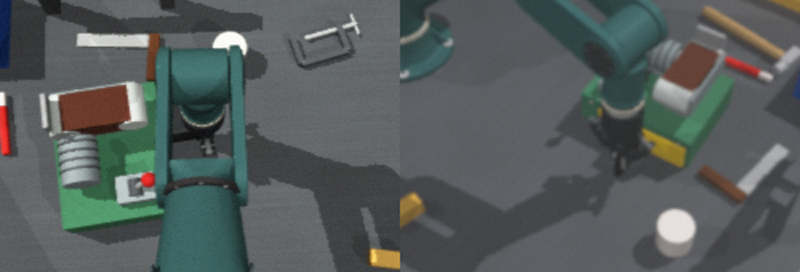

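Measured motion lagged by 0.4 mm, which may be the start of contact. Push on a little.

Request:
jog_arm(rows=[0,0,0,0,0.2,0,0,0,0,0,0,0.4,0,0,0,0,0,0,0.6,0,0,0,0,0,0,0.8,0,0,0,0,0,0,0.8,0,0,0,0,0,0,0.8,0,0,0,0,0,0,0.8,0,0,0,0,0,0,0.8,0,0])

```text
time_s: 21.35
eef_pos: [602.1, 37.9, 203.3]
orientation: [0.998, 0.065, 0.0, 0.004]
contact_force: [4.2, -9.0, 6.3]
grip_width: 11.5
```

```bash
python3 -c "
from st import *
report('',0)"
```

```text
tool sander x,y -77.1 -18.7 z 203.3 tray yaw 97.42 F sander -9.5 -3.1 6.3 T [-0.81 -0.56 -0.58] w 11.5 t 21.35
```

Request:
jog_arm(rows=[0,0,0,0,0.2,0,0,0,0,0,0,0.4,0,0,0,0,0,0,0.6,0,0,0,0,0,0,0.8,0,0,0,0,0,0,0.8,0,0,0,0,0,0,0.8,0,0,0,0,0,0,0.8,0,0,0,0,0,0,0.8,0,0])

```text
time_s: 22.02
eef_pos: [602.1, 38.1, 203.3]
orientation: [0.998, 0.064, 0.0, 0.004]
contact_force: [4.4, -11.5, 6.2]
grip_width: 11.3
```

```bash
python3 -c "
from st import *
report('',0)"
```

```text
tool sander x,y -76.8 -18.6 z 203.3 tray yaw 97.39 F sander -11.9 -3.0 6.2 T [-0.93 -0.57 -0.67] w 11.3 t 22.02
```

Request:
jog_arm(rows=[0,0,0,0,0.3,0,0,0,0,0,0,0.6,0,0,0,0,0,0,0.9,0,0,0,0,0,0,1.2,0,0,0,0,0,0,1.4,0,0,0,0,0,0,1.4,0,0,0,0,0,0,1.4,0,0,0,0,0,0,1.4,0,0])

```text
time_s: 22.68
eef_pos: [601.8, 38.9, 203.3]
orientation: [0.998, 0.064, -0.0, 0.005]
contact_force: [1.9, -13.8, 5.8]
grip_width: 11.0
```

```bash
python3 -c "
from st import *
report('e')
p,d,W,h=meas('scene','scenee'); H,S,V=[h[...,i].astype(int) for i in range(3)]; z=W[...,2]
y=(H>18)&(H<35)&(S>120)&(z>5)&(z<70)&(W[...,0]>450)&(abs(W[...,1]-100)<60); P=W[y]
q=np.stack([(P[:,:2]-O)@ex,(P[:,:2]-O)@ey],1)
f=P[:,2]<50
print(len(P),q.min(0),q.max(0),cv2.fitLine(q[f].astype(np.float32),cv2.DIST_HUBER,0,.01,.01).ravel())
b=cv2.imread('pics/scenee.png')[150:250,210:360]; cv2.imwrite('pics/ce2.png',cv2.resize(b,None,fx=5,fy=5,interpolation=cv2.INTER_CUBIC))
"
```

```text
tool sander x,y -76.0 -18.5 z 203.3 tray yaw 97.37 F sander -14.0 -0.4 5.8 T [-1.43 -0.39 -0.79] w 11.0 t 22.68
top plate sander -46.0 583.9 (0.0, 0.0) 0.0
scene plate sander -4.8 -18.9 (191.97398376464844, 9.71574592590332) 6.3762078285217285
283 [  -9.88344271 -116.65232402] [ 1.22938983 78.03445821] [ 1.4330898e-03  9.9999899e-01 -6.5077400e+00 -8.0644012e+01]
```

View pics/ce2.png

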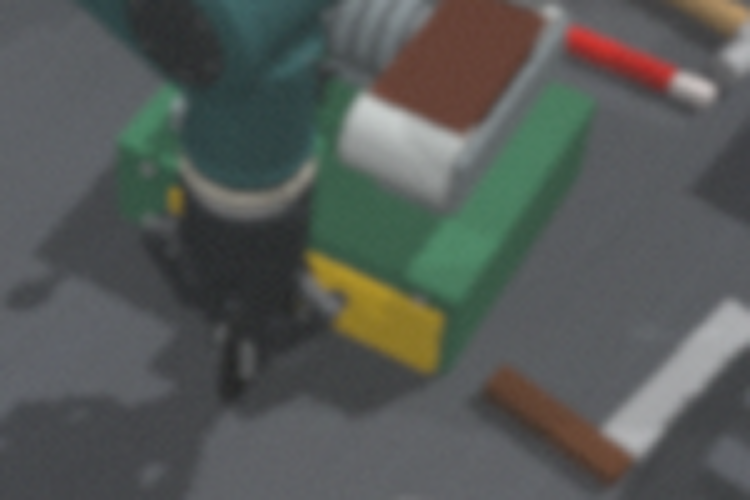

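Request:
jog_arm(rows=[0,0,0,0,0.3,0,0,0,0,0,0,0.6,0,0,0,0,0,0,0.9,0,0,0,0,0,0,1.2,0,0,0,0,0,0,1.4,0,0,0,0,0,0,1.4,0,0,0,0,0,0,1.4,0,0,0,0,0,0,1.4,0,0])

```text
time_s: 23.45
eef_pos: [601.8, 39.4, 203.3]
orientation: [0.998, 0.064, -0.001, 0.007]
contact_force: [1.6, -16.5, 6.2]
grip_width: 11.5
```

```bash
python3 -c "
from st import *
report('',0)"
```

```text
tool sander x,y -75.6 -18.5 z 203.3 tray yaw 97.39 F sander -16.6 0.3 6.2 T [-1.95 -0.44 -0.54] w 11.5 t 23.45
```

Seated: the push rises to 16.6 N with hardly any motion, and the plate is parallel to the face. Unload slightly and open.

Request:
jog_arm(rows=[0,0,0,0,-1,0,0,0,0,0,0,-2,0,0,0,0,0,0,-2,0,1,0,0,0,0,-2,0,1,0,0,0,0,-2,0,1,0,0,0,0,-2,0,1,0,0,0,0,-2,0,1,0,0,0,0,-2,0,1])

```text
time_s: 24.12
eef_pos: [601.3, 43.4, 202.1]
orientation: [0.998, 0.066, -0.001, 0.0]
contact_force: [0.3, -0.1, 0.5]
grip_width: 82.3
```

```bash
python3 -c "
from st import *
report('',0)"
```

```text
tool sander x,y -71.5 -18.5 z 202.1 tray yaw 97.62 F sander -0.1 -0.3 0.5 T [-0.06 -0.05  0.01] w 82.3 t 24.12
```

Request:
jog_arm(rows=[0,0,0,0,-3,10,1,0,0,0,0,-3,30,1,0,0,0,0,-3,60,1,0,0,0,0,-3,90,1,0,0,0,0,-3,120,1,0,0,-0.005,-10,0,150,0,0,0,-0.01,-25,5,170,0,0,0,-0.015,-45,10,180,0])

```text
time_s: 24.78
eef_pos: [556.9, 52.9, 387.9]
orientation: [0.998, 0.058, 0.004, 0.0]
contact_force: [0.4, 0.2, -0.3]
grip_width: 51.5
```

Request:
jog_arm(rows=[0,0,0,-10,5,0,0,0,0,0,-20,10,0,0,0,0,0,-30,15,0,0,0,0,0,-40,20,0,0,0,0,0,-50,28,0,0,0,0,0,-54,33,0,0,0,0,0,-54,33,0,0,0,0,0,-54,33,0,0])

```text
time_s: 25.45
eef_pos: [502.6, 86.4, 382.4]
orientation: [0.998, 0.059, -0.0, 0.0]
contact_force: [1.0, -0.4, -0.4]
grip_width: 0.4
```

```bash
cat > b.py <<'E'
from st import *
from scipy.optimize import least_squares
def ball(k):
  for n in('top','scene'):
    p,d,W,h=meas(n,n+k); H,S,V=[h[...,i].astype(int) for i in range(3)]; z=W[...,2]
    r=(d>0)&((H<8)|(H>172))&(S>130)&(z>130)&(abs(W[...,0]-500)<60)&(abs(W[...,1]-155)<70); P=W[r]
    if len(P)<8: print(n,'ball hidden',len(P)); continue
    s=least_squares(lambda c:np.linalg.norm(P-c,axis=1)-13,P.mean(0)-[0,0,8],loss='soft_l1').x
    print(n,'ball',len(P),s.round(1),'sander',((s[:2]-O)@ex).round(1),((s[:2]-O)@ey).round(1))
E
python3 -c "
from b import *
report('f'); ball('f')
p,d,W,h=meas('top','top0')
q=(W[...,:2]-O); X=q@ex; Y=q@ey
m=(abs(Y-75)<30)&(X>25)&(X<110)&(W[...,2]>85)
for x in range(25,110,6):
    k=m&(abs(X-x)<3); print(x,np.percentile(W[k][:,2],[10,50,90]).round() if k.sum() else '')
for k in('f','0'):
  p,d,W,h=meas('scene','scene'+k); H,S,V=[h[...,i].astype(int) for i in range(3)]; z=W[...,2]
  y=(H>18)&(H<35)&(S>120)&(z>5)&(z<70)&(W[...,0]>450)&(abs(W[...,1]-100)<60); P=W[y]
  if len(P)>9:
    q=np.stack([(P[:,:2]-O)@ex,(P[:,:2]-O)@ey],1); print(len(P),q.min(0),q.max(0),cv2.fitLine(q[P[:,2]<52].astype(np.float32),cv2.DIST_HUBER,0,.01,.01).ravel())
"
```

```text
tool sander x,y -17.5 74.7 z 382.4 tray yaw 96.75 F sander -0.5 -0.9 -0.4 T [ 0.01 -0.03  0.01] w 0.4 t 25.45
top plate sander -46.0 583.9 (0.0, 0.0) 0.0
scene plate sander -3.9 -18.6 (192.57015991210938, 11.54990291595459) 6.722748756408691
top ball 65 [496.6 136.4 149.9] sander 32.8 74.9
scene ball 37 [495.9 132.7 150.7] sander 29.3 76.1
25 [ 93.  99. 159.]
31 [ 98. 152. 163.]
37 [ 98. 153. 161.]
43 [ 98. 101. 158.]
49 [ 97. 101. 125.]
55 [ 99. 107. 117.]
61 [ 98. 109. 111.]
67 [ 97. 107. 111.]
73 [ 98. 101. 106.]
79 [ 96. 101. 103.]
85 [ 98. 100. 103.]
91 [ 97. 100. 102.]
97 [ 96.  98. 101.]
103 
109 
655 [ -33.22367165 -116.86938574] [ 1.78598168 79.65000196] [ 2.6817719e-04  9.9999994e-01 -6.7910757e+00 -2.1250803e+01]
```

View pics/cf.png

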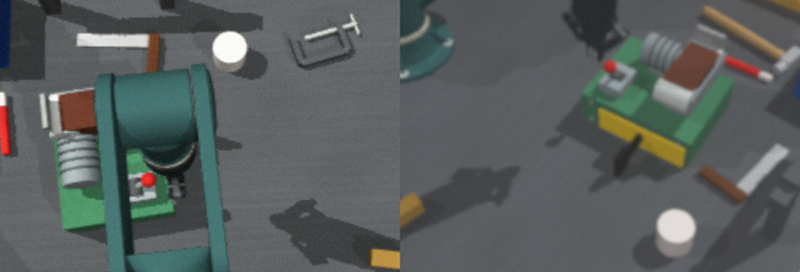

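```bash
python3 -c "
from st import *
p,d,W,h=meas('scene','scenef'); H,S,V=[h[...,i].astype(int) for i in range(3)]; z=W[...,2]
q=(W[...,:2]-O); X=q@ex; Y=q@ey
# green pixels on front face beside plate ends (leg): y>85 or y<-122
g=(H>50)&(H<90)&(S>80)&(X<8)&(X>-15)&(z>8)&(z<66)
yl=(H>18)&(H<35)&(S>120)&(abs(X+6)<15)&(z>8)&(z<52)
for a,b in((84,124),(-126,-118),(-110,80)):
    k=g&(Y>a)&(Y<b); print('green',a,b,k.sum(),np.median(X[k]) if k.sum() else '')
for a in range(-110,80,30):
    k=yl&(Y>a)&(Y<a+30); print('plate',a,k.sum(),np.median(X[k]).round(2) if k.sum() else '')
b=cv2.imread('pics/scenef.png')[150:250,210:360]; cv2.imwrite('pics/cf2.png',cv2.resize(b,None,fx=5,fy=5,interpolation=cv2.INTER_CUBIC))
"
```

```text
green 84 124 49 -0.34718146436413655
green -126 -118 5 3.384336839714768
green -110 80 0 
plate -110 76 -6.85
plate -80 74 -7.0
plate -50 69 -6.86
plate -20 47 -6.55
plate 10 69 -6.74
plate 40 65 -6.86
plate 70 20 -6.53
```

View pics/cf2.png

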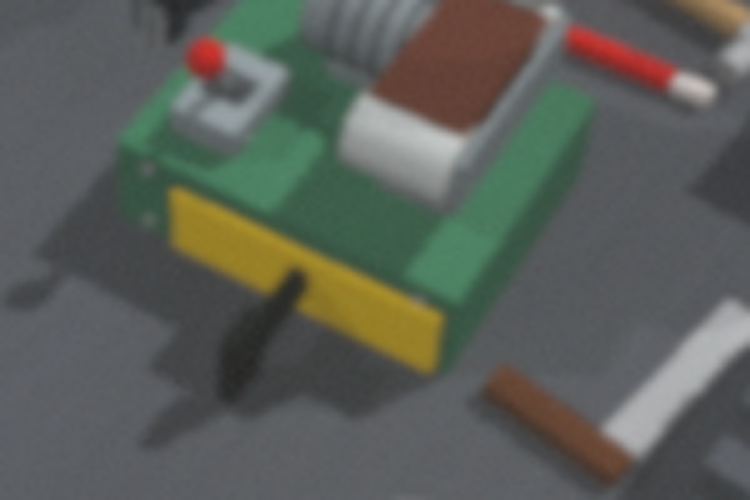

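Tray check: the plate front is 6.4 mm ahead of the green face across its whole width (plate is 6 mm thick), so it is flush and parallel. Now the lever: lower the closed fingers in front of the ball.

Request:
jog_arm(rows=[0,0,0,0,0,-10,0,0,0,0,0,0,-25,0,0,0,0,0,0,-40,0,0,0,0,0,0,-55,0,0,0,0,0,0,-66,0,0,0,0,0,0,-66,0,0,0,0,-0.5,4,-66,0,0,0,0,-1,8,-66,0])

```text
time_s: 26.22
eef_pos: [502.0, 94.1, 317.4]
orientation: [0.998, 0.058, 0.001, -0.0]
contact_force: [0.0, 1.2, -0.3]
grip_width: -0.0
```

Request:
jog_arm(rows=[0,0,0,-0.5,4,0,0,0,0,0,-1,8,0,0,0,0,0,-1.4,12,0,0,0,0,0,-1.8,16,0,0,0,0,0,-2.3,20,0,0,0,0,0,-2.7,24,0,0,0,0,0,-3.2,28,0,0,0,0,0,-3.6,32,0,0])

```text
time_s: 26.88
eef_pos: [498.1, 126.3, 317.0]
orientation: [0.998, 0.058, 0.0, 0.0]
contact_force: [-0.7, -1.6, 0.7]
grip_width: 0.3
```

```bash
python3 -c "
from b import *
report('g'); ball('g')"
```

```text
tool sander x,y 22.6 74.6 z 317.0 tray yaw 96.69 F sander -1.5 0.9 0.7 T [-0.26 -0.02 -0.02] w 0.3 t 26.88
top plate sander -46.0 583.9 (0.0, 0.0) 0.0
scene plate sander -4.1 -18.0 (193.15090942382812, 10.771066665649414) 6.282800674438477
top ball hidden 0
scene ball hidden 0
```

View pics/cg.png

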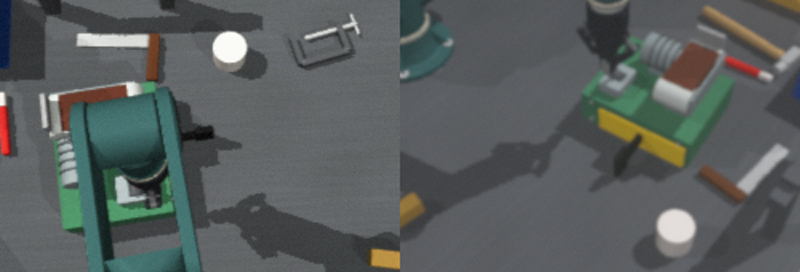

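Request:
jog_arm(rows=[0,0,0,-0.4,4,0,0,0,0,0,-0.9,8,0,0,0,0,0,-1.4,12,0,0,0,0,0,-1.8,16,0,0,0,0,0,-2.3,20,0,0,0,0,0,-2.7,24,0,0,0,0,0,-3.2,28,0,0,0,0,0,-3.6,32,0,0])

```text
time_s: 27.65
eef_pos: [494.4, 158.5, 316.5]
orientation: [0.998, 0.059, -0.0, -0.0]
contact_force: [0.1, -1.6, -1.1]
grip_width: -0.1
```

Request:
jog_arm(rows=[0,0,0,-0.2,1.5,0,0,0,0,0,-0.4,3,0,0,0,0,0,-0.5,4.5,0,0,0,0,0,-0.7,6,0,0,0,0,0,-0.8,7,0,0,0,0,0,-0.9,8,0,0,0,0,0,-1,9,0,0,0,0,0,-1,9,0,0])

```text
time_s: 28.32
eef_pos: [493.4, 167.1, 316.7]
orientation: [0.998, 0.058, -0.0, -0.0]
contact_force: [1.1, -0.5, -0.3]
grip_width: 0.3
```

```bash
python3 -c "
from b import *
report('',0)"
```

```text
tool sander x,y 63.7 74.6 z 316.7 tray yaw 96.7 F sander -0.6 -1.0 -0.3 T [-0.15  0.01 -0.02] w 0.3 t 28.32
```

Not at the stop yet; creep on until the force rises.

Request:
jog_arm(rows=[0,0,0,-0.1,1,0,0,0,0,0,-0.2,2,0,0,0,0,0,-0.3,3,0,0,0,0,0,-0.4,4,0,0,0,0,0,-0.4,4,0,0,0,0,0,-0.4,4,0,0,0,0,0,-0.4,4,0,0,0,0,0,-0.4,4,0,0])

```text
time_s: 28.98
eef_pos: [493.3, 169.4, 316.7]
orientation: [0.998, 0.058, -0.0, 0.003]
contact_force: [0.4, -9.1, -0.5]
grip_width: -0.2
```

```bash
python3 -c "
from b import *
report('h'); ball('h')"
```

```text
tool sander x,y 66.1 74.5 z 316.7 tray yaw 96.63 F sander -9.1 0.7 -0.5 T [-1.24 -0.06 -0.01] w -0.2 t 28.98
top plate sander -1.7 -17.9 (194.50650024414062, 5.811959743499756) 6.5732927322387695
scene plate sander -3.7 -19.2 (194.4915008544922, 12.848132133483887) 6.559350490570068
top ball hidden 0
scene ball hidden 0
```

Stop felt (9 N at tool x 66, predicted 65). Back away forward and up, then look.

Request:
jog_arm(rows=[0,0,0,0.5,-5,0,0,0,0,0,1.5,-15,0,0,0,0,0,3,-25,10,0,0,0,0,4,-35,30,0,0,0,0,5,-45,60,0,0,0,0,0,-65,90,0,0,0,0,-20,-90,110,0,0,0,0,-45,-120,120,0])

```text
time_s: 29.75
eef_pos: [448.2, 50.2, 441.3]
orientation: [0.998, 0.059, 0.004, -0.0]
contact_force: [-0.0, -1.5, 0.4]
grip_width: 0.3
```

Request:
jog_arm(rows=[0,0,0,-10,-30,0,0,0,0,0,-20,-60,0,0,0,0,0,-30,-90,0,0,0,0,0,-40,-120,0,0,0,0,0,-45,-150,0,0,0,0,0,-50,-175,0,0,0,0,0,-50,-180,0,0,0,0,0,-50,-180,0,0])

```text
time_s: 30.42
eef_pos: [397.6, -130.5, 437.6]
orientation: [0.998, 0.057, 0.001, 0.0]
contact_force: [-0.4, 1.2, 0.6]
grip_width: 0.1
```

```bash
python3 -c "
from b import *
report('i'); ball('i')
p,d,W,h=meas('scene','scenei'); H,S,V=[h[...,i].astype(int) for i in range(3)]; z=W[...,2]
q=(W[...,:2]-O); X=q@ex; Y=q@ey
g=(H>50)&(H<90)&(S>80)&(X<8)&(X>-15)&(z>8)&(z<66)&(Y>84)&(Y<124)
yl=(H>18)&(H<35)&(S>120)&(abs(X+6)<15)&(z>8)&(z<52)
print(np.median(X[g]),np.median(X[yl]))
"
```

```text
tool sander x,y -221.0 203.7 z 437.6 tray yaw 96.5 F sander 1.2 0.2 0.6 T [ 0.   -0.02 -0.01] w 0.1 t 30.42
top plate sander -1.7 -18.0 (194.9447479248047, 5.7700276374816895) 6.558421611785889
scene plate sander -4.2 -18.3 (193.28591918945312, 12.054585456848145) 5.645577430725098
top ball 66 [489.8 193.2 149.6] sander 90.0 75.2
scene ball 38 [489.5 191.1 151.1] sander 88.0 75.8
-0.36343967270682176 -6.798369667358299
```

View pics/ci.png

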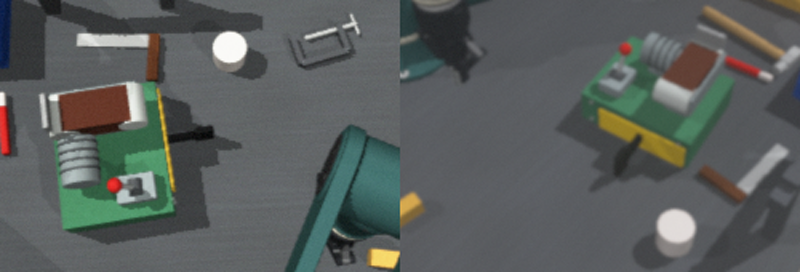

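```bash
python3 -c "
from cell import bot
print(bot.job_done())"
```

```text
the job is handed in; nothing more can be done
None
```

The tray is fully home, the lever is over at its rear stop, and I handed the job in at about 31 s of the 72 s allowed.

- **Tray:** I gripped it by its fin and nosed it in. Moving it in +y, I felt the +y rail at a guide setting of about -17.5 mm, which matched the camera estimate of about -18. I slid it along the rail until the plate met the front face. The highest push I read was 16.6 N, though I only read the force at the end of each move.
- **Lever:** I pushed the red ball rearward with the closed fingers until the force rose to 9 N at the stop. Then I backed away; the arm now touches nothing.

**Last checks:**
- **Plate:** its front stands 6.4 mm ahead of the sander's face, against a plate thickness of 6 mm. It is parallel within about 0.1°, and its centre is at y ≈ -18.
- **Lever ball:** it moved 57.2 mm by the top camera and 58.7 mm by the scene camera, against the nominal 58 mm.
- **Bystanders:** nothing else on the bench appears to have moved. I judged that by eye in the last pictures, which did not show the clamp, brass bar and hammer in full.

**Disagreement:** the two cameras differed by 2–5 mm in absolute position. I therefore judged the flush fit and the lever's travel only by differences within one camera's view.

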